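Back the label-tape reel off by one notch

TASK

The label-tape reel has been wound one notch too tight. With closed fingers and without gripping anything, press the pawl's tail down so that its nose lifts clear of the saw teeth, push the reel's upright peg round to turn the reel back exactly one notch (clockwise seen from above), then press the nose fully down into that notch. Leave the things standing around it where they are.

Things in the scene. Friction and masses are not known exactly. Their poses are not given: they have to be found in the camera images.
- stand: fixed grey reel stand, round base 188 mm across, 12 mm thick; origin on the table at the reel's upright axis, z up. The pawl lies parallel to the stand's x on its +y side, nose towards -x, tail towards +x. A cup, a spice jar and a timer stand loose 120 to 190 mm from the axis.
- reel_top (a point): top of the nut on the reel's axis, z = 66 mm. The reel: aluminium flange 172 mm across, top at z = 32 mm; on it, turning with it, a roll of label tape 100 mm across, top at z = 57 mm; around that a ring of 10 steel saw teeth, 54 to 68 mm off the axis, tops at z = 42 mm.
- pawl_pivot (a point): the pawl's level pivot pin, fixed, at (66, 61, 36) mm in the stand's frame. The pawl is a steel see-saw bar 124 mm long, 14 mm wide.
- reel (a joint): turn of the reel, rad, growing clockwise seen from above (backward). 0 = nose in mid-notch; notches every 0.628. Nose down: about 0.1 play backward, then blocked. Nose up: turns against 0.12 N m friction and stays where left. Starts within 0.05 of 0. Nose pressed when up to 0.15 short of a notch: the tooth's slope slides it in; over 0.1 past it: lands on a tooth top.
- pawl (a joint): tilt of the pawl, rad: 0 = nose fully down in the notch (start), 0.40 = stop, nose 25 mm up and tail down; the nose clears the teeth above 0.2. A stiff pivot (0.1 N m, about 2 N at the pads) holds it wherever it is left.
- peg_top (a point): top end of the reel's steel push peg: upright, 12 mm across, 78 mm from the reel's axis, from the flange (z = 32 mm) up to z = 79 mm; this point is at its top centre and travels round with the reel.
- pawl_tail (a point): centre of the top of the black ribbed pad (24 x 22 mm) on the pawl's tail, 47 mm from the pivot; at z = 62 mm with the nose down, about 20 mm lower when pressed fully down.
- pawl_nose (a point): centre of the top of the black ribbed pad (24 x 20 mm) over the pawl's nose, 58 mm from the pivot; at z = 62 mm with the nose fully down, about 21 mm higher when lifted.
- cup: bystander: small empty steel cup, 64 mm across, 33 mm high, origin under its middle; not to be moved
- spice_jar: bystander: spice jar with red cap, 44 mm across, 105 mm high, origin under its middle; not to be moved
- timer: bystander: kitchen timer, 66 mm across, 50 mm high, origin under its middle; not to be moved
- vanilla_jar: bystander: spice jar with yellow cap, 45 mm across, 100 mm high, origin under its middle; not to be moved
- dough_scraper: bystander: scraper lying flat, 178 x 120 x 20 mm; not to be moved
- jar_sugar: bystander: tall sugar jar with red lid, 81 mm across, 163 mm high, origin under its middle; not to be moved

How it is judged:
On the way, in this order (a step that is already met when the one before it is completed fails the run):
1. the pawl's nose is lifted clear of the teeth with the reel still at its old notch (value of joint pawl above 0.2 rad and value of joint reel below 0.2 rad), for 0.1 s.
2. with the nose up, the reel is turned back towards the next notch (value of joint pawl above 0.2 rad and value of joint reel above 0.36 rad), for 0.1 s.
At the end, for the whole second after the job is handed in: The reel rests exactly one notch back (0.44 to 0.80 rad; 0.628 is the middle of the notch) with the pawl's nose fully down in that notch (under 0.05 rad), the reel at rest and the bystanders within 25 mm of where they stood (value of joint pawl below 0.05 rad and value of joint reel between 0.44 and 0.8 rad and velocity of joint reel between -0.05 and 0.05 rad/s and distance of each of cup, spice_jar, timer, vanilla_jar, dough_scraper, jar_sugar from where it was at the start of the episode below 0.025 m); the robot touches nothing.
It fails at once if a bystander (cup, jars, timer, scraper) is knocked or carried more than 25 mm (distance of any of cup, spice_jar, timer, vanilla_jar, dough_scraper, jar_sugar from where it was at the start of the episode above 0.025 m).
It fails at once if the reel is turned well past one notch (value of joint reel above 0.95 rad).
It fails at once if the reel is turned forward (value of joint reel below -0.22 rad).
It fails at once if the reel stand is pinched or forced (more than 30 N from the fingers) (contact force between the fingers and stand above 30 N).
It fails at once if the arm or gripper body leans on the reel stand (contact force between the arm and stand above 5 N and contact force between the fingers and stand below 0.5 N).
It also fails if it takes over 51 s, if anything falls off the work surface, if the arm or the gripper's body presses on something with over 40 N, if the wrist force passes 120 N, or if a joint passes its speed limit or range.

ROBOT

A 6-joint arm with a two-finger parallel gripper is mounted at the origin on the work surface; the furniture and walls round the work are solid. World frame = base frame: x ahead of the robot, y to its left, z up, the work surface at z = 0. Lengths are in m, angles in rad, forces in N, time in s.
With the tool pointing down it reaches from about 0.35 to 0.775 m from the base axis. Payload 5.5 kg.
Tool frame: the origin (TCP) lies midway between the tips of the shut fingers; the grasp point (between the pads) lies 19 mm behind it (env.hold_point_z is the distance from the TCP to the grasp point, in m); z points along the fingers, y is the line along which they close (so a half turn about z gives the same grasp; the last joint's range is limited). The gripper opens to 85 mm and grips with 20 to 120 N. Pads are 22 mm wide; open, the fingers measure 114 mm over their backs; the gripper's body (76 mm by 85 mm) begins 54 mm behind the grasp point. The pads swing forward as they close: fully open they stand 13 mm farther back than shut.
Start: joints at [-1.316, 0.313, 0.046, 1.304, 0, 1.431], TCP at [0.221, -0.531, 0.231] pointing down, gripper open.
Joint ranges: [-2.76, 2.76], [-0.86, 1.69], [-1.03, 1.26], [-2.2, 2.34], [-1.47, 1.5], [-3.14, 3.14]. Speed limits (rad/s): [2.57, 2.57, 3.14, 3.14, 3.14, 3.14].

INTERFACE

Orientations are given as a unit quaternion [w, x, y, z].
In Python, from workcell import env, read_camera gives the robot as it stands. The module is installed in compiled form; this text tells all that it offers.
- The arm moves only by the tool carry_out, never from a script. Its argument "moves" is a list of rows, each an object of numbers: "tx", "ty", "tz": the shift along the world's x, y, z in cm; "wx", "wy", "wz": the turn, a rotation vector about the world's x, y, z in rad; "claw": the closure, from -1 (fully open) to 1 (shut). A call has 1 to 8 rows; each row shifts and turns the commanded pose from where the row before left it; what a row does not reach is not made up. A row lasts 1/8 s, in which the tool goes at most 62.5 mm and 10.7 degrees, less where a joint would pass 70% of its speed; a pose out of reach is approached as far as the arm can. A call is refused whole if a number of a shift passes 6.25 or a number of a turn 0.188, either way. A call with a gripper value outside its range is refused whole. The fingers move at their own pace and stop on an object; "newtons" is the grip in N (left out, the last holds). Time passes only in rows, so rows that do not move let the fingers close. It gives the time, the measured TCP pose, the force, the opening and the grip force at its end, in the units of the state.
- env.get_state(): the state, without advancing time (a new reading comes with each control period).
- read_camera(name): name is "side" or "top" or "wrist"; returns a dict with "image" (400x640x3 uint8, blue, green, red), "z_map" (400x640 float32, m along the optical axis (not along the pixel's ray), 0 where there is no reading), "fx", "fy", "cx", "cy" (pixels), "camera_from_world" (4x4, takes a point from world to camera coordinates); the wrist camera has in their place "hand_eye" (4x4, takes a point from camera to tool coordinates, whose origin is the TCP and whose axes are the flange's). Camera axes: x right, y down, z forward; pixel columns grow to the right and rows downward; lengths in m; the calibration is good to about 2 mm. The wrist camera is an equidistant fisheye: a pixel r from the principal point sees the ray r / f radians off the axis. A picture is of the moment at which its call begins: read the wrist's pose just before it.
- env.hand_in(): hands the job in; it is judged then, once.
The state is a dict: "clock": time; "joint_pos": joint angles; "qvel": joint speeds; "tau": joint torques, N m; "tcp_pos": TCP position; "orientation": TCP orientation; "wrist_force": force on the tool from outside, world axes, zero at the start; "ft_torque": the same for the moment, N m; "finger_gap": finger opening in m; "grip_force": force on a finger pad.
Only numpy, scipy, OpenCV 4.12 (cv2) and the standard library are available. Lean on these libraries where they do the work, as an engineer would, in place of code of your own. Each camera call takes 0.05 s, during which the arm holds its last target. There are 200 camera calls.

## Working session

There is one attempt and no reset: what is moved stays moved. The work goes in short steps, Python scripts to look and compute and a tool call to move; the robot and the scene stay as the last step left them, time stands still between calls to the robot, and variables do not carry over. Pictures are saved under pics/ and viewed, at most 10 in all, crops included, and the job is handed in when it is done.

Besides the shell and the picture viewer there is one more tool, called after ">>>" as a command line: name --argument value ..., lists and objects as JSON in quotes. carry_out: Moves the arm, as the interface text tells. Its arguments: {"type":"object","properties":{"moves":{"type":"array","items":{"type":"object","properties":{"tx":{"type":"number"},"ty":{"type":"number"},"tz":{"type":"number"},"wx":{"type":"number"},"wy":{"type":"number"},"wz":{"type":"number"},"claw":{"type":"number"}}}},"newtons":{"type":"number"}},"required":["moves"]}

```bash
mkdir -p pics; python3 - <<'E'
from workcell import env, read_camera
import cv2,numpy as np,pickle
d={}
for n in("top","side"):
    c=read_camera(n); d[n]=c; cv2.imwrite(f"pics/{n}0.png",c["image"]); print(n,c["fx"],c["cx"],c["cy"]);print(np.round(c["camera_from_world"],3))
pickle.dump(d,open("d0.pkl","wb"))
s=env.get_state();print(s)
E
```

```text
top 506.821536043074 315.8419313403163 191.96954138701844
[[-0.014 -1.    -0.007  0.041]
 [-0.991  0.015 -0.13   0.405]
 [ 0.13   0.005 -0.991  1.487]
 [ 0.     0.     0.     1.   ]]
side 467.25660123743455 319.97258868809695 200.22214666648713
[[-0.627  0.779  0.016  0.255]
 [ 0.621  0.512 -0.593 -0.219]
 [-0.47  -0.362 -0.805  1.596]
 [ 0.     0.     0.     1.   ]]
{'clock': 0.1, 'joint_pos': array([-1.31559079e+00,  3.13890774e-01,  4.50563378e-02,  1.30360800e+00,
        8.48789658e-06,  1.43119028e+00]), 'qvel': array([-0.00176866, -0.00083983,  0.00202443, -0.00079418,  0.00110843,
        0.00049088]), 'tau': array([ 1.26883526e-03, -4.81726813e+01,  2.99242759e+01,  1.27410307e-02,
       -2.29896259e-04, -1.68036064e-05]), 'tcp_pos': array([ 0.22103367, -0.53030375,  0.23050287]), 'orientation': array([-8.21924113e-04,  9.80578338e-01,  1.96126098e-01, -4.33089301e-05]), 'wrist_force': array([-0.31238044,  0.27045859, -0.50352504]), 'ft_torque': array([-0.00278743,  0.01671212, -0.00393979]), 'grip_force': 0.0, 'finger_gap': 0.08533496547507903}
```

View pics/top0.png

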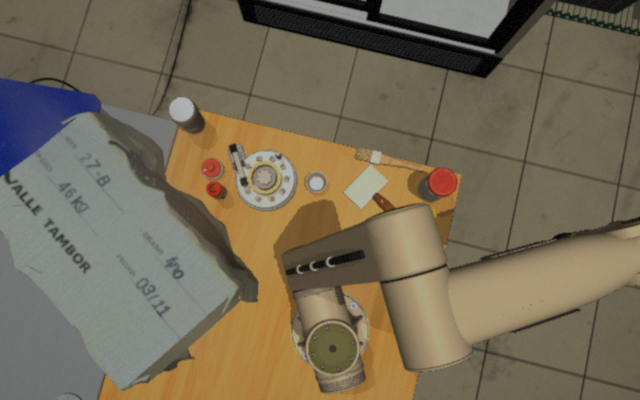

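View pics/side0.png

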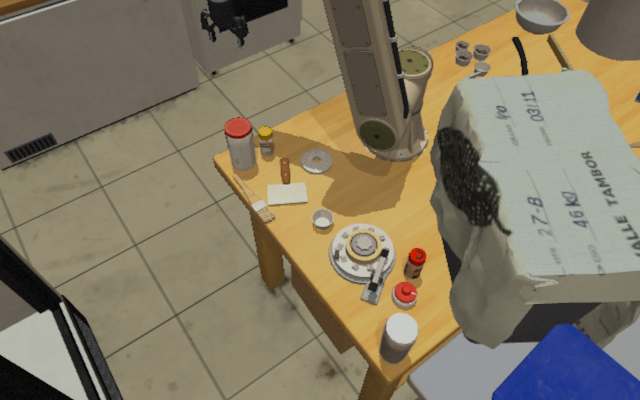

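Top view: the stand is near (266,180), the pawl near (240,163), the cup near (316,182), and the spice jar and timer near (215,190)/(211,168). In the side view the stand is near (362,250). I'll enlarge both.

```bash
python3 - <<'E'
import cv2,numpy as np,pickle
d=pickle.load(open("d0.pkl","rb"))
a=cv2.resize(d["top"]["image"][130:220,195:335],None,fx=5.6,fy=5.6,interpolation=cv2.INTER_CUBIC)
b=cv2.resize(d["side"]["image"][210:310,310:430],None,fx=6,fy=6,interpolation=cv2.INTER_CUBIC)
cv2.imwrite("pics/topc.png",a);cv2.imwrite("pics/sidec.png",b)
E
```

```text
(no output)
```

View pics/topc.png

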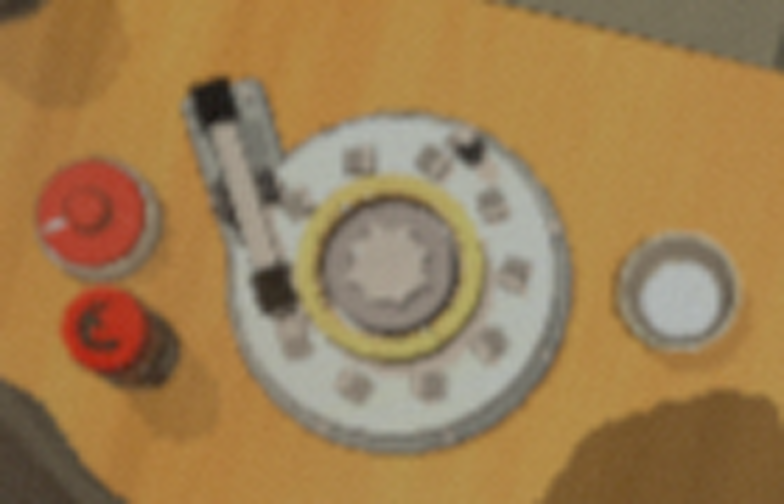

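View pics/sidec.png

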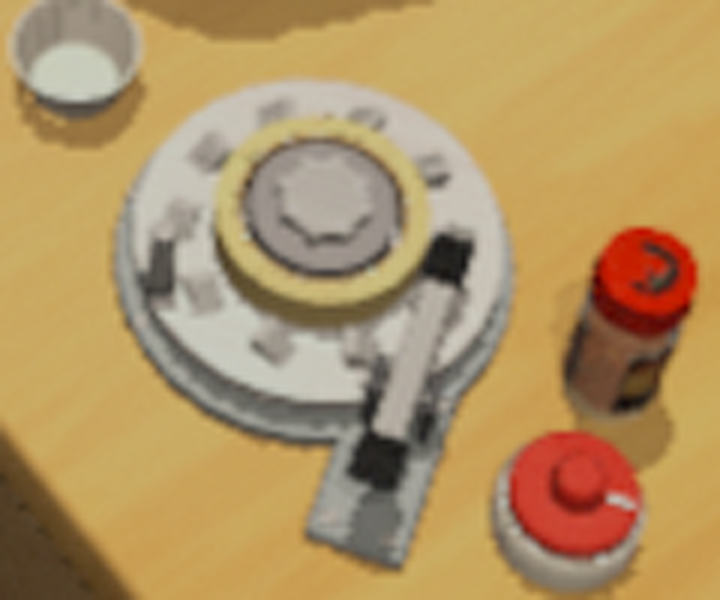

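Top crop: nut (385,260), tail pad (213,100), nose pad (273,290), peg top about (464,138). Side crop: nut (323,197), tail (378,462), nose (447,258), peg top about (163,240). I'll fit the stand pose.

```bash
cat > h.py <<'E'
import numpy as np
from scipy.optimize import least_squares
def proj(c,P):
    q=(c["camera_from_world"]@np.append(P,1))[:3]; return np.array([c["fx"]*q[0]/q[2]+c["cx"],c["fy"]*q[1]/q[2]+c["cy"]])
def W(s,P):
    c,n=np.cos(s[2]),np.sin(s[2]); return np.array([s[0]+c*P[0]-n*P[1],s[1]+n*P[0]+c*P[1],P[2]])
M={"nut":[0,0,.066],"tail":[.113,.061,.062],"nose":[.008,.061,.062]}
def peg(a): return [.078*np.cos(a),.078*np.sin(a),.079]
E
python3 - <<'E'
import pickle
from h import *
d=pickle.load(open("d0.pkl","rb"))
T=lambda x,y:np.array([195-.5+(x+.5)/5.6,130-.5+(y+.5)/5.6]); S=lambda x,y:np.array([310-.5+(x+.5)/6,210-.5+(y+.5)/6])
o={"top":dict(nut=T(385,260),tail=T(213,100),nose=T(273,290),peg=T(464,138)),"side":dict(nut=S(323,197),tail=S(378,462),nose=S(447,258),peg=S(163,240))}
def f(s,cs=("top","side")):
    return np.concatenate([proj(d[c],W(s,peg(s[3]) if k=="peg" else M[k]))-o[c][k] for c in cs for k in o[c]])
for cs in(("top","side"),("top",),("side",)):
    r=min((least_squares(f,[.6,.13,y,p],args=(cs,)) for y in(0,1.5,3,-1.5) for p in(0,2,4)),key=lambda r:r.cost)
    s=r.x;print(cs,np.round(s,4),np.round(r.fun.reshape(-1,2),1).tolist())
    for k in M:print(k,np.round(W(s,M[k]),4))
    print("peg",np.round(W(s,peg(s[3])),4), "peg after", np.round(W(s,peg(s[3]-.628)),4))
    if len(cs)==2: pickle.dump(s,open("s.pkl","wb"))
# bystanders by depth
c=d["top"];Ti=np.linalg.inv(c["camera_from_world"])
for n,p in dict(timer=T(90,212),jar=T(105,328),cup=T(680,270),nut=T(385,260),bag=(240,290),bagtop=(150,250),tall=(183,112)).items():
    z=c["z_map"][int(p[1]),int(p[0])];print(n,np.round(Ti@[(p[0]-c["cx"])*z/c["fx"],(p[1]-c["cy"])*z/c["fy"],z,1],3))
E
```

```text
('top', 'side') [ 0.4484  0.185   0.3126 -0.8546] [[1.0, 0.4], [0.5, -0.0], [0.5, -0.7], [0.2, -1.4], [0.6, 0.4], [0.6, -0.1], [0.6, 0.5], [0.7, -0.9]]
nut [0.4484 0.185  0.066 ]
tail [0.5372 0.2778 0.062 ]
nose [0.4373 0.2455 0.062 ]
peg [0.5153 0.1447 0.079 ] peg after [0.4789 0.1131 0.079 ]
('top',) [ 0.4474  0.1874  0.3065 -0.8885] [[0.2, 0.8], [-0.2, 0.2], [-0.3, -0.4], [0.3, -0.5]]
nut [0.4474 0.1874 0.066 ]
tail [0.5367 0.2796 0.062 ]
nose [0.4366 0.2479 0.062 ]
peg [0.5126 0.1445 0.079 ] peg after [0.4749 0.1144 0.079 ]
('side',) [ 0.4495  0.183   0.32   -0.8249] [[-0.2, 0.2], [0.1, -0.3], [-0.2, 0.3], [0.3, -0.1]]
nut [0.4495 0.183  0.066 ]
tail [0.5375 0.2764 0.062 ]
nose [0.4379 0.2434 0.062 ]
peg [0.5177 0.1452 0.079 ] peg after [0.4825 0.1123 0.079 ]
timer [0.48  0.345 0.052 1.   ]
jar [0.411 0.326 0.103 1.   ]
cup [ 0.453  0.034 -0.     1.   ]
nut [0.449 0.188 0.068 1.   ]
bag [0.142 0.204 0.392 1.   ]
bagtop [0.231 0.387 0.447 1.   ]
tall [0.616 0.399 0.168 1.   ]
```

```bash
python3 - <<'E'
import pickle,numpy as np
from scipy.spatial import cKDTree
d=pickle.load(open("d0.pkl","rb"));C=[]
for n in d:
    c=d[n];z=c["z_map"];v,u=np.nonzero(z>0);zz=z[v,u]
    P=np.c_[(u-c["cx"])*zz/c["fx"],(v-c["cy"])*zz/c["fy"],zz,np.ones(len(u))]@np.linalg.inv(c["camera_from_world"]).T
    m=(P[:,2]>.2)
    if n=="top": arm=m&(u>270)&(v>190); bag=m&(u<262)&(v>105)
    else: arm=m&(u>325)&(u<432)&(v<160); bag=m&(u>434)&(v>70)
    C.append((P[arm,:3],P[bag,:3]))
A=np.vstack([c[0] for c in C]);B=np.vstack([c[1] for c in C])
A=A[np.hypot(A[:,0],A[:,1])<1]
print(A.min(0),A.max(0),B.min(0),B.max(0)); t=cKDTree(B)
for D in(0,.8,1.2,1.4,1.55,1.66,1.72):
    R=np.array([[np.cos(D),-np.sin(D),0],[np.sin(D),np.cos(D),0],[0,0,1]]);Q=A@R.T
    q,i=t.query(Q);k=q.argmin();print(D,round(q[k],3),np.round(Q[k],3),np.round(B[i[k]],3))
E
```

```text
[-0.10903552 -0.55598758  0.20004293] [0.29276094 0.19596243 0.78698307] [-0.05244429  0.18826131  0.2000184 ] [0.56460994 0.77131642 0.4830133 ]
0 0.004 [0.166 0.194 0.201] [0.163 0.198 0.201]
0.8 0.001 [0.168 0.19  0.33 ] [0.167 0.19  0.33 ]
1.2 0.0 [0.141 0.231 0.445] [0.141 0.231 0.445]
1.4 0.001 [0.082 0.256 0.39 ] [0.082 0.257 0.39 ]
1.55 0.009 [0.073 0.272 0.448] [0.076 0.28  0.446]
1.66 0.026 [0.049 0.275 0.454] [0.067 0.291 0.446]
1.72 0.036 [0.033 0.277 0.454] [0.055 0.304 0.445]
```

```bash
python3 - <<'E'
import pickle,numpy as np
from scipy.spatial import cKDTree
d=pickle.load(open("d0.pkl","rb"))
def cl(n):
    c=d[n];z=c["z_map"];v,u=np.nonzero(z>0);zz=z[v,u]
    return u,v,(np.c_[(u-c["cx"])*zz/c["fx"],(v-c["cy"])*zz/c["fy"],zz,np.ones(len(u))]@np.linalg.inv(c["camera_from_world"]).T)[:,:3]
A=[];B=[]
for n in d:
    u,v,P=cl(n); m=P[:,2]>.12
    A.append(P[m&(P[:,1]<.1)&(np.hypot(P[:,0],P[:,1])<.75)&((u>270) if n=="top" else (u<440)&(u>320)&(v<165))]);B.append(P[m&(P[:,1]>.13)&(P[:,0]<.45)])
A=np.vstack(A);B=np.vstack(B)
A=A[cKDTree(A).query(A,k=6)[0][:,5]<.012]   # drop edge speckle
for lo in np.arange(.15,.85,.1):
    m=abs(A[:,2]-lo)<.05
    if m.any():
        # local frame: f along pointing direction, l = left
        a=-1.178; f=A[m,0]*np.cos(a)+A[m,1]*np.sin(a); l=-A[m,0]*np.sin(a)+A[m,1]*np.cos(a)
        print("arm z%.2f f %.2f..%.2f l %.2f..%.2f"%(lo,f.min(),f.max(),l.min(),l.max()))
for lo in np.arange(.15,.5,.1):
    for ang in(.48,.51):
        m=abs(B[:,2]-lo)<.05
        f=B[m,0]*np.cos(ang)+B[m,1]*np.sin(ang); l=-B[m,0]*np.sin(ang)+B[m,1]*np.cos(ang)
        for f0 in(-.1,0,.1,.2,.3):
            k=(f>=f0)&(f<f0+.1)
            if k.any():print("bag z%.2f ang%.2f f%.1f lmin %.3f"%(lo,ang,f0,np.percentile(l[k],1)))
t=cKDTree(B)
for D in(0,.8,1.2,1.4,1.55,1.66,1.72):
    R=np.array([[np.cos(D),-np.sin(D),0],[np.sin(D),np.cos(D),0],[0,0,1]]);Q=A@R.T
    q,i=t.query(Q);k=q.argmin();print(D,round(q[k],3),np.round(Q[k],3),np.round(A[k],3))
E
```

```text
arm z0.15 f -0.06..0.48 l -0.01..0.30
arm z0.25 f -0.07..0.12 l -0.11..0.26
arm z0.35 f -0.06..0.58 l -0.06..0.25
arm z0.45 f -0.00..0.58 l 0.03..0.25
arm z0.55 f 0.03..0.62 l 0.04..0.24
arm z0.65 f 0.06..0.58 l -0.03..0.24
arm z0.75 f 0.10..0.55 l -0.03..0.23
bag z0.15 ang0.48 f0.1 lmin 0.112
bag z0.15 ang0.48 f0.2 lmin 0.094
bag z0.15 ang0.48 f0.3 lmin 0.103
bag z0.15 ang0.51 f0.1 lmin 0.108
bag z0.15 ang0.51 f0.2 lmin 0.087
bag z0.15 ang0.51 f0.3 lmin 0.093
bag z0.25 ang0.48 f0.1 lmin 0.114
bag z0.25 ang0.48 f0.2 lmin 0.092
bag z0.25 ang0.48 f0.3 lmin 0.106
bag z0.25 ang0.51 f0.1 lmin 0.111
bag z0.25 ang0.51 f0.2 lmin 0.085
bag z0.25 ang0.51 f0.3 lmin 0.096
bag z0.35 ang0.48 f0.1 lmin 0.135
bag z0.35 ang0.48 f0.2 lmin 0.091
bag z0.35 ang0.48 f0.3 lmin 0.107
bag z0.35 ang0.51 f0.1 lmin 0.154
bag z0.35 ang0.51 f0.2 lmin 0.084
bag z0.35 ang0.51 f0.3 lmin 0.097
bag z0.45 ang0.48 f0.1 lmin 0.153
bag z0.45 ang0.48 f0.2 lmin 0.110
bag z0.45 ang0.48 f0.3 lmin 0.123
bag z0.45 ang0.51 f0.1 lmin 0.200
bag z0.45 ang0.51 f0.2 lmin 0.102
bag z0.45 ang0.51 f0.3 lmin 0.113
0 0.09 [0.184 0.1   0.326] [0.184 0.1   0.326]
0.8 0.001 [0.168 0.19  0.33 ] [0.253 0.012 0.33 ]
1.2 0.0 [0.141 0.231 0.445] [ 0.267 -0.048  0.445]
1.4 0.001 [0.082 0.256 0.39 ] [ 0.267 -0.038  0.39 ]
1.55 0.009 [0.073 0.272 0.448] [ 0.274 -0.067  0.448]
1.66 0.026 [0.049 0.275 0.454] [ 0.269 -0.074  0.454]
1.72 0.036 [0.033 0.277 0.454] [ 0.269 -0.074  0.454]
```

```bash
cat > cl.py <<'E'
import numpy as np
def cloud(c):
    z=c["z_map"];v,u=np.nonzero(z>0);zz=z[v,u]
    return u,v,(np.c_[(u-c["cx"])*zz/c["fx"],(v-c["cy"])*zz/c["fy"],zz,np.ones(len(u))]@np.linalg.inv(c["camera_from_world"]).T)[:,:3]
def loc(P,a): return P[:,0]*np.cos(a)+P[:,1]*np.sin(a),-P[:,0]*np.sin(a)+P[:,1]*np.cos(a)
E
python3 - <<'E'
import pickle
from cl import *
d=pickle.load(open("d0.pkl","rb"))
for n in d:
    u,v,P=cloud(d[n]);k=((u>270) if n=="top" else (u<440)&(u>320)&(v<165))&(P[:,1]<.1)&(P[:,2]>.05)&(np.hypot(P[:,0],P[:,1])<.8)
    P=P[k];f,l=loc(P,-1.178)
    print(n)
    for z in np.arange(.05,.85,.1):
        print("z%.2f "%z,*["f%.1f:[%.2f,%.2f]%d"%(g,*np.percentile(l[m],[2,98]),m.sum()) for g in np.arange(-.2,.7,.1) if (m:=(f>=g)&(f<g+.1)&(P[:,2]>=z)&(P[:,2]<z+.1)).sum()>15])
# wrist axis position from state
from workcell import env
print(env.hold_point_z)
E
```

```text
top
z0.05  f-0.1:[-0.00,0.07]25 f0.0:[-0.05,0.02]60 f0.4:[0.19,0.30]252
z0.15  f-0.1:[-0.08,0.16]51 f0.0:[-0.10,0.12]68 f0.4:[0.23,0.30]702
z0.25  f-0.1:[-0.09,0.22]2700 f0.0:[-0.10,0.14]2621
z0.35  f-0.1:[0.16,0.21]99 f0.0:[0.15,0.25]517 f0.5:[0.04,0.04]97
z0.45  f0.0:[0.15,0.24]789 f0.5:[0.04,0.05]90 f0.6:[0.04,0.04]37
z0.55  f0.0:[0.14,0.23]1035 f0.1:[0.20,0.24]57 f0.5:[0.04,0.06]81
z0.65  f0.0:[0.14,0.19]161 f0.1:[0.01,0.23]1999 f0.2:[-0.02,0.18]791 f0.3:[-0.02,0.10]4236 f0.4:[-0.03,0.08]3703 f0.5:[-0.02,0.06]1019
z0.75  f0.1:[-0.00,0.22]8611 f0.2:[0.00,0.21]5679 f0.3:[0.01,0.08]688
side
z0.05  f-0.1:[0.00,0.07]345
z0.15  f-0.1:[-0.07,0.25]234 f0.0:[0.24,0.26]562
z0.25  f-0.1:[-0.09,0.25]1272 f0.0:[-0.06,0.25]1451 f0.1:[0.23,0.24]234
z0.35  f-0.1:[0.20,0.21]63 f0.0:[0.20,0.25]1484 f0.1:[0.23,0.24]649
z0.45  f0.0:[0.19,0.24]1342 f0.1:[0.22,0.24]1266
z0.55  f0.0:[0.19,0.24]527 f0.1:[0.22,0.24]886 f0.2:[0.22,0.22]19
z0.65 
z0.75 
0.0187
```

```bash
python3 - <<'E'
import pickle,cv2
from cl import *
d=pickle.load(open("d0.pkl","rb"))
# height profile along bag outline: bag footprint polygon by height
u,v,P=cloud(d["top"]);m=(P[:,2]>.1)&(P[:,1]>.13)&(u<265)&(v>100);P=P[m]
for y in np.arange(.15,.5,.03):
    k=abs(P[:,1]-y)<.015
    if k.sum()>10:print("y%.2f x %.3f..%.3f z %.2f..%.2f n%d"%(y,*np.percentile(P[k,0],[1,99]),*np.percentile(P[k,2],[2,98]),k.sum()))
E
```

```text
y0.18 x 0.103..0.168 z 0.18..0.35 n123
y0.21 x 0.107..0.195 z 0.20..0.44 n907
y0.24 x 0.085..0.238 z 0.23..0.45 n1218
y0.27 x 0.062..0.298 z 0.19..0.45 n1766
y0.30 x 0.037..0.407 z 0.21..0.45 n2210
y0.33 x 0.012..0.423 z 0.11..0.45 n2722
y0.36 x -0.012..0.629 z 0.14..0.46 n3057
y0.39 x -0.044..0.641 z 0.14..0.46 n3549
y0.42 x -0.048..0.640 z 0.16..0.47 n3757
y0.45 x -0.029..0.514 z 0.20..0.48 n4093
y0.48 x 0.010..0.531 z 0.26..0.48 n3629
```

```bash
python3 - <<'E'
import pickle,cv2
from cl import *
d=pickle.load(open("d0.pkl","rb"))
for n in d:
    c=d[n];z=c["z_map"];e=(cv2.dilate(z,np.ones((3,3)))-cv2.erode(z,np.ones((3,3))))<.03
    u,v,P=cloud(c);m=e[v,u]&(P[:,2]>.03)&(P[:,1]>.15)&((u<262)&(v>100) if n=="top" else (u>434)&(v>60));P=P[m]
    print(n,m.sum(),"z",P[:,2].min())
    r=np.hypot(P[:,0],P[:,1])
    for z0 in np.arange(.0,.5,.05):
        k=(P[:,2]>=z0)&(P[:,2]<z0+.05)
        if k.sum()>5:
            i=np.argsort(r[k])[3];print("z%.2f n%d rmin %.3f at %s; x %.2f..%.2f y %.2f..%.2f"%(z0,k.sum(),r[k][i],np.round(P[k][i],3),*np.percentile(P[k,0],[1,99]),*np.percentile(P[k,1],[1,99])))
    # same for arm shoulder
    if n=="side":
      for p in((450,290),(460,250),(475,300),(500,320),(445,200),(470,200),(560,330)):
        zz=z[p[1],p[0]];print(p,np.round((np.linalg.inv(c["camera_from_world"])@[(p[0]-c["cx"])*zz/c["fx"],(p[1]-c["cy"])*zz/c["fy"],zz,1])[:3],3))
s=cv2.resize(d["side"]["image"][40:350,420:640],None,fx=1.9,fy=1.9)
g=cv2.convertScaleAbs(s,alpha=1.8,beta=30);cv2.imwrite("pics/bag.png",g)
E
```

```text
top 43971 z 0.03002957913346216
z0.00 n720 rmin 0.418 at [0.365 0.204 0.036]; x -0.06..0.60 y 0.20..0.42
z0.05 n490 rmin 0.449 at [0.404 0.196 0.058]; x 0.40..0.62 y 0.19..0.40
z0.10 n276 rmin 0.507 at [0.399 0.312 0.106]; x 0.39..0.63 y 0.31..0.48
z0.15 n3958 rmin 0.375 at [0.26  0.27  0.193]; x 0.46..0.65 y 0.37..0.89
z0.20 n242 rmin 0.227 at [0.11  0.198 0.232]; x 0.11..0.53 y 0.19..0.47
z0.25 n476 rmin 0.231 at [0.119 0.198 0.251]; x -0.04..0.55 y 0.19..0.51
z0.30 n612 rmin 0.242 at [0.132 0.203 0.304]; x 0.13..0.53 y 0.20..0.50
z0.35 n868 rmin 0.243 at [0.123 0.21  0.397]; x -0.03..0.54 y 0.20..0.52
z0.40 n21116 rmin 0.245 at [0.121 0.213 0.403]; x 0.01..0.52 y 0.22..0.63
z0.45 n15213 rmin 0.290 at [0.089 0.276 0.45 ]; x -0.03..0.45 y 0.31..0.70
side 52557 z 0.03001737120148018
z0.00 n283 rmin 0.469 at [0.299 0.362 0.032]; x -0.72..0.43 y 0.30..0.77
z0.05 n652 rmin 0.496 at [0.32  0.378 0.062]; x 0.27..0.43 y 0.38..0.78
z0.10 n669 rmin 0.499 at [-0.451  0.215  0.118]; x -0.47..0.44 y 0.20..0.78
z0.15 n7689 rmin 0.327 at [0.22  0.242 0.188]; x 0.29..0.63 y 0.34..0.84
z0.20 n2170 rmin 0.279 at [0.186 0.208 0.243]; x 0.20..0.56 y 0.22..0.77
z0.25 n2278 rmin 0.272 at [0.181 0.203 0.262]; x 0.19..0.56 y 0.21..0.70
z0.30 n2673 rmin 0.259 at [0.169 0.195 0.348]; x 0.18..0.56 y 0.20..0.74
z0.35 n3713 rmin 0.256 at [0.164 0.197 0.374]; x 0.17..0.55 y 0.20..0.71
z0.40 n24651 rmin 0.249 at [0.114 0.221 0.433]; x 0.10..0.54 y 0.23..0.68
z0.45 n7779 rmin 0.311 at [0.069 0.303 0.45 ]; x -0.02..0.42 y 0.33..0.68
(450, 290) [0.499 0.442 0.199]
(460, 250) [0.402 0.41  0.21 ]
(475, 300) [0.535 0.496 0.282]
(500, 320) [0.553 0.553 0.301]
(445, 200) [0.339 0.321 0.264]
(470, 200) [0.398 0.383 0.38 ]
(560, 330) [0.428 0.671 0.192]
```

View pics/bag.png

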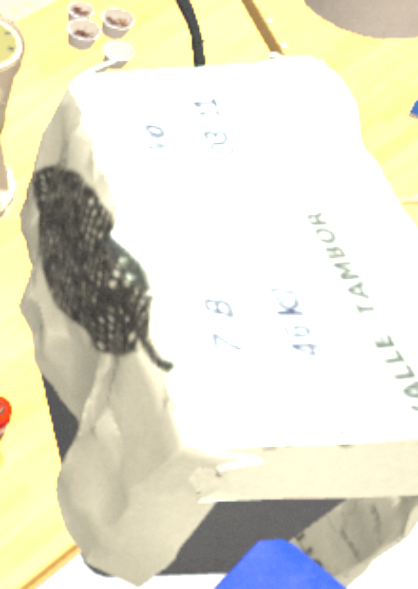

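```bash
python3 - <<'E'
import pickle,cv2
from cl import *
d=pickle.load(open("d0.pkl","rb"))
A=[];B=[]
for n in d:
    c=d[n];z=c["z_map"];e=(cv2.dilate(z,np.ones((3,3)))-cv2.erode(z,np.ones((3,3))))<.03
    u,v,P=cloud(c)
    B.append(P[e[v,u]&(P[:,2]>.19)&(P[:,1]>.15)&(P[:,0]<.5)&((u<262)&(v>100) if n=="top" else (u>434)&(v>60))])
    A.append(P[e[v,u]&(P[:,2]>.12)&(P[:,1]<.1)&(np.hypot(P[:,0],P[:,1])<.5)&((u>270) if n=="top" else (u<440)&(u>320)&(v<165))])
A=np.vstack(A);B=np.vstack(B);pickle.dump((A,B),open("ab.pkl","wb"))
f,l=loc(A,-1.178)
for z0 in np.arange(.15,.5,.05):
    k=(abs(A[:,2]-z0-.025)<.025)&(l>.1);b=abs(B[:,2]-z0-.025)<.025
    r=np.hypot(A[k,0],A[k,1]);rb=np.hypot(B[b,0],B[b,1])
    print("z%.2f arm f %.3f..%.3f l %.3f..%.3f rmax %.3f | bag rmin %s"%(z0,*np.percentile(f[k],[1,99]),*np.percentile(l[k],[1,99]),np.percentile(r,99),np.round(np.percentile(rb,[.3,1]),3) if b.any() else ''))
    # bag face in frame theta=.48 and 0.3
    for th in(.3,.48):
        bf,bl=loc(B[b],th);q=(bl>.1)&(bl<.26)
        if q.sum()>5:print("   th%.2f bag fmin %.3f"%(th,np.percentile(bf[q],1)))
E
```

```text
z0.15 arm f 0.002..0.441 l 0.228..0.281 rmax 0.499 | bag rmin [0.329 0.378]
   th0.30 bag fmin 0.278
   th0.48 bag fmin 0.303
z0.20 arm f -0.002..0.098 l 0.233..0.257 rmax 0.259 | bag rmin [0.227 0.23 ]
   th0.30 bag fmin 0.168
   th0.48 bag fmin 0.194
z0.25 arm f -0.039..0.109 l 0.101..0.254 rmax 0.259 | bag rmin [0.232 0.234]
   th0.30 bag fmin 0.170
   th0.48 bag fmin 0.197
z0.30 arm f -0.022..0.126 l 0.161..0.250 rmax 0.264 | bag rmin [0.244 0.248]
   th0.30 bag fmin 0.191
   th0.48 bag fmin 0.221
z0.35 arm f -0.014..0.142 l 0.160..0.248 rmax 0.269 | bag rmin [0.247 0.256]
   th0.30 bag fmin 0.142
   th0.48 bag fmin 0.180
z0.40 arm f 0.003..0.156 l 0.160..0.245 rmax 0.276 | bag rmin [0.253 0.267]
   th0.30 bag fmin 0.156
   th0.48 bag fmin 0.196
z0.45 arm f 0.022..0.171 l 0.155..0.243 rmax 0.284 | bag rmin [0.314 0.334]
   th0.30 bag fmin 0.164
   th0.48 bag fmin 0.204
```

The flour bag on its black box sits close to the arm's base on the left, so the swing may be tight there. I'll move to a retracted, high pose first, then creep while watching the joint-1 torque.

>>> carry_out --moves '[{"tx": 1.8, "ty": 4.1, "tz": 1, "wz": 0.08, "claw": 1}, {"tx": 1.8, "ty": 4.1, "tz": 1, "wz": 0.08, "claw": 1}, {"tx": 1.8, "ty": 4.1, "tz": 1, "wz": 0.08, "claw": 1}, {"tx": 1.8, "ty": 4.1, "tz": 1, "wz": 0.08, "claw": 1}, {"tx": 1.8, "ty": 4.1, "tz": 1, "wz": 0.08, "claw": 1}, {"tx": 1.8, "ty": 4.1, "tz": 1, "wz": 0.08, "claw": 1}, {"tx": 1.8, "ty": 4.1, "tz": 1, "wz": 0.08, "claw": 1}, {"tx": 1.8, "ty": 4.1, "tz": 1, "wz": 0.08, "claw": 1}]'

```text
invalid input at $.moves[0]: expected keys tx, ty, tz, wx, wy, wz, claw
```

```bash
cat > st.py <<'E'
from workcell import env
import numpy as np
s=env.get_state()
for k in("clock","joint_pos","tau","tcp_pos","orientation","wrist_force"):print(k,np.round(s[k],3))
E
python3 st.py
```

```text
clock 0.1
joint_pos [-1.316  0.314  0.045  1.304  0.     1.431]
tau [ 1.0000e-03 -4.8173e+01  2.9924e+01  1.3000e-02 -0.0000e+00 -0.0000e+00]
tcp_pos [ 0.221 -0.53   0.231]
orientation [-0.001  0.981  0.196 -0.   ]
wrist_force [-0.312  0.27  -0.504]
```

>>> carry_out --moves '[{"tx": 1.8, "ty": 4.1, "tz": 1, "wx": 0, "wy": 0, "wz": 0.08, "claw": 1}, {"tx": 1.8, "ty": 4.1, "tz": 1, "wx": 0, "wy": 0, "wz": 0.08, "claw": 1}, {"tx": 1.8, "ty": 4.1, "tz": 1, "wx": 0, "wy": 0, "wz": 0.08, "claw": 1}, {"tx": 1.8, "ty": 4.1, "tz": 1, "wx": 0, "wy": 0, "wz": 0.08, "claw": 1}, {"tx": 1.8, "ty": 4.1, "tz": 1, "wx": 0, "wy": 0, "wz": 0.08, "claw": 1}, {"tx": 1.8, "ty": 4.1, "tz": 1, "wx": 0, "wy": 0, "wz": 0.08, "claw": 1}, {"tx": 1.8, "ty": 4.1, "tz": 1, "wx": 0, "wy": 0, "wz": 0.08, "claw": 1}, {"tx": 1.8, "ty": 4.1, "tz": 1, "wx": 0, "wy": 0, "wz": 0.08, "claw": 1}]'

```text
clock: 1.1
tcp_pos: [0.3653, -0.2013, 0.3114]
orientation: [-0.0, 0.869, 0.496, -0.0]
wrist_force: [1.3, -0.3, 0.9]
finger_gap: -0.0
grip_force: 0.0
```

```bash
python3 st.py; python3 - <<'E'
# now that the arm has moved: clear view of bag vs. shoulder
import cv2,pickle
from workcell import read_camera
from cl import *
d={}
for n in("top","side"): d[n]=read_camera(n)
pickle.dump(d,open("d1.pkl","wb"))
a=d["top"]["image"][100:400,60:480];b=d["side"]["image"][0:300,260:620]
cv2.imwrite("pics/b1.png",np.hstack([cv2.resize(a,(440,314)),cv2.resize(b,(360,314))]))
E
```

```text
clock 1.1
joint_pos [-0.697 -0.007 -0.141  1.437  0.     1.408]
tau [ -4.505 -30.299  29.453   0.072  -0.06   -0.202]
tcp_pos [ 0.365 -0.201  0.311]
orientation [-0.     0.869  0.496 -0.   ]
wrist_force [ 1.328 -0.278  0.88 ]
```

View pics/b1.png

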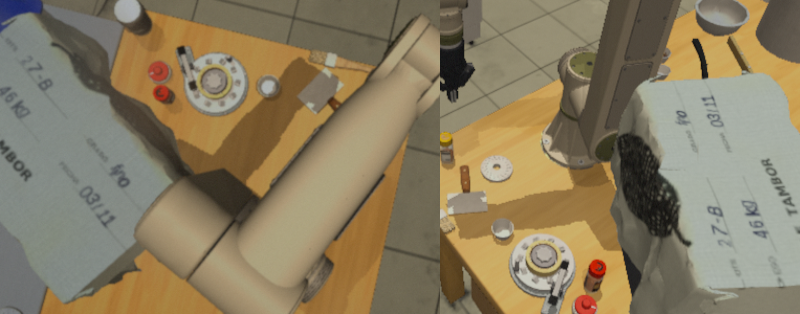

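The picture shows the arm's upper link beside the bag's corner. I'll hold and then creep.

>>> carry_out --moves '[{"tx": 0, "ty": 0, "tz": 0, "wx": 0, "wy": 0, "wz": 0, "claw": 1}, {"tx": 0.4, "ty": 0.75, "tz": 0, "wx": 0, "wy": 0, "wz": 0.02, "claw": 1}, {"tx": 0.4, "ty": 0.75, "tz": 0, "wx": 0, "wy": 0, "wz": 0.02, "claw": 1}, {"tx": 0, "ty": 0, "tz": 0, "wx": 0, "wy": 0, "wz": 0, "claw": 1}]'

```text
clock: 1.7
tcp_pos: [0.3732, -0.1877, 0.3111]
orientation: [-0.0, 0.859, 0.512, -0.0]
wrist_force: [-0.0, -0.8, 0.2]
finger_gap: -0.0001
grip_force: 0.0
```

```bash
python3 st.py
```

```text
clock 1.7
joint_pos [-0.659 -0.006 -0.141  1.437  0.     1.408]
tau [ 1.8500e-01 -2.9818e+01  3.0111e+01  2.7000e-02  4.6000e-02  1.0000e-03]
tcp_pos [ 0.373 -0.188  0.311]
orientation [-0.     0.859  0.512 -0.   ]
wrist_force [-0.045 -0.821  0.164]
```

```bash
python3 - <<'E'
import pickle,cv2
from cl import *
d=pickle.load(open("d1.pkl","rb"));A0,B0=pickle.load(open("ab.pkl","rb"))
# arm points near upper arm in d1: points that were not there in d0 view (closer to camera than before) 
d0=pickle.load(open("d0.pkl","rb"));A=[]
for n in d:
    c=d[n];z=c["z_map"];z0=d0[n]["z_map"];e=(cv2.dilate(z,np.ones((3,3)))-cv2.erode(z,np.ones((3,3))))<.03
    u,v,P=cloud(c);k=e[v,u]&(z[v,u]<z0[v,u]-.03)&(P[:,2]>.12)&(np.hypot(P[:,0],P[:,1])<.45);A.append(P[k])
A=np.vstack(A)
for q,S in((-.70,A),(-1.316,A0)):
    f,l=loc(S,q);print("q1",q)
    for zz in np.arange(.15,.75,.05):
        k=(S[:,2]>=zz)&(S[:,2]<zz+.05)&(l>.05)&(f<.25)
        if k.sum()>10:print("z%.2f n%d f %.3f..%.3f l %.3f..%.3f rmax %.3f"%(zz,k.sum(),*np.percentile(f[k],[2,98]),*np.percentile(l[k],[2,98]),np.percentile(np.hypot(f[k],l[k]),98)))
# bag in polar: r<0.3 points per z slab: polar-angle range vs r
r=np.hypot(B0[:,0],B0[:,1]);p=np.arctan2(B0[:,1],B0[:,0])
for zz in np.arange(.2,.5,.05):
    print("bag z%.2f"%zz,*["p%.1f:%.3f"%(a,np.percentile(r[k],2)) for a in np.arange(.7,2,.1) if (k:=(B0[:,2]>=zz)&(B0[:,2]<zz+.05)&(abs(p-a)<.05)).sum()>4])
E
```

```text
q1 -0.7
z0.15 n47 f 0.004..0.048 l 0.245..0.251 rmax 0.252
z0.20 n294 f 0.005..0.068 l 0.212..0.253 rmax 0.256
z0.25 n503 f 0.003..0.068 l 0.137..0.252 rmax 0.254
z0.30 n519 f 0.005..0.067 l 0.168..0.249 rmax 0.253
z0.35 n644 f -0.002..0.066 l 0.166..0.249 rmax 0.252
z0.40 n810 f -0.032..0.064 l 0.167..0.249 rmax 0.252
z0.45 n1137 f -0.052..0.063 l 0.167..0.249 rmax 0.251
z0.50 n1226 f -0.052..0.061 l 0.167..0.249 rmax 0.251
z0.55 n1334 f -0.052..0.060 l 0.167..0.249 rmax 0.251
z0.60 n1028 f -0.051..0.058 l 0.194..0.249 rmax 0.251
z0.70 n64 f 0.052..0.054 l 0.157..0.239 rmax 0.244
q1 -1.316
z0.15 n81 f -0.034..0.039 l 0.246..0.254 rmax 0.254
z0.20 n422 f -0.038..0.064 l 0.244..0.256 rmax 0.258
z0.25 n2547 f -0.055..0.068 l 0.055..0.253 rmax 0.256
z0.30 n1272 f -0.047..0.088 l 0.052..0.251 rmax 0.262
z0.35 n1213 f -0.038..0.106 l 0.163..0.252 rmax 0.268
z0.40 n1313 f -0.022..0.120 l 0.165..0.252 rmax 0.274
z0.45 n1449 f -0.002..0.136 l 0.162..0.251 rmax 0.282
z0.50 n1599 f 0.011..0.151 l 0.162..0.252 rmax 0.290
z0.55 n1668 f 0.030..0.160 l 0.161..0.252 rmax 0.295
z0.60 n579 f 0.038..0.094 l 0.156..0.250 rmax 0.266
z0.65 n571 f 0.058..0.090 l 0.155..0.242 rmax 0.256
z0.70 n1299 f 0.079..0.241 l 0.060..0.242 rmax 0.277
bag z0.20 p0.7:0.421 p0.8:0.294 p0.9:0.239 p1.0:0.229 p1.1:0.228 p1.2:0.808
bag z0.25 p0.7:0.641 p0.8:0.282 p0.9:0.242 p1.0:0.233 p1.1:0.229 p1.2:0.818 p1.7:0.385
bag z0.30 p0.7:0.657 p0.8:0.271 p0.9:0.249 p1.0:0.241 p1.1:0.832
bag z0.35 p0.8:0.339 p0.9:0.254 p1.0:0.247 p1.1:0.243 p1.2:0.263 p1.3:0.267 p1.4:0.285 p1.5:0.308 p1.6:0.342 p1.7:0.387
bag z0.40 p0.8:0.360 p0.9:0.277 p1.0:0.270 p1.1:0.268 p1.2:0.281 p1.3:0.285 p1.4:0.293 p1.5:0.317 p1.6:0.350 p1.7:0.390
bag z0.45 p0.8:0.435 p0.9:0.393 p1.0:0.409 p1.1:0.447 p1.2:0.381 p1.3:0.333 p1.4:0.335 p1.5:0.349 p1.6:0.377 p1.7:0.406
```

>>> carry_out --moves '[{"tx": 0.45, "ty": 1.1, "tz": 0, "wx": 0, "wy": 0, "wz": 0.028, "claw": 1}, {"tx": 0.45, "ty": 1.1, "tz": 0, "wx": 0, "wy": 0, "wz": 0.028, "claw": 1}, {"tx": 0.45, "ty": 1.1, "tz": 0, "wx": 0, "wy": 0, "wz": 0.028, "claw": 1}, {"tx": 0.45, "ty": 1.1, "tz": 0, "wx": 0, "wy": 0, "wz": 0.028, "claw": 1}, {"tx": 0.45, "ty": 1.1, "tz": 0, "wx": 0, "wy": 0, "wz": 0.028, "claw": 1}, {"tx": 0, "ty": 0, "tz": 0, "wx": 0, "wy": 0, "wz": 0, "claw": 1}]'

```text
clock: 2.45
tcp_pos: [0.3959, -0.132, 0.3113]
orientation: [0.0, 0.821, 0.572, -0.0]
wrist_force: [0.0, -0.5, -0.3]
finger_gap: 0.0
grip_force: 0.0
```

```bash
python3 st.py
```

```text
clock 2.45
joint_pos [-0.515 -0.007 -0.141  1.437 -0.     1.41 ]
tau [ 3.8200e-01 -2.9801e+01  3.0138e+01  2.8000e-02  6.7000e-02  2.0000e-03]
tcp_pos [ 0.396 -0.132  0.311]
orientation [ 0.     0.821  0.572 -0.   ]
wrist_force [ 0.025 -0.487 -0.281]
```

Now small slow steps (about 0.01 rad per row).

>>> carry_out --moves '[{"tx": 0.13, "ty": 0.4, "tz": 0, "wx": 0, "wy": 0, "wz": 0.01, "claw": 1}, {"tx": 0.13, "ty": 0.4, "tz": 0, "wx": 0, "wy": 0, "wz": 0.01, "claw": 1}, {"tx": 0.13, "ty": 0.4, "tz": 0, "wx": 0, "wy": 0, "wz": 0.01, "claw": 1}, {"tx": 0.13, "ty": 0.4, "tz": 0, "wx": 0, "wy": 0, "wz": 0.01, "claw": 1}, {"tx": 0.13, "ty": 0.4, "tz": 0, "wx": 0, "wy": 0, "wz": 0.01, "claw": 1}]'

```text
clock: 3.08
tcp_pos: [0.4022, -0.1126, 0.3113]
orientation: [0.0, 0.806, 0.591, 0.0]
wrist_force: [-0.9, -0.1, 0.7]
finger_gap: -0.0001
grip_force: 0.0
```

```bash
python3 st.py
```

```text
clock 3.075
joint_pos [-0.466 -0.006 -0.141  1.437  0.     1.411]
tau [-4.3300e-01 -2.9787e+01  3.0134e+01  3.0000e-03 -1.0000e-03 -1.0000e-03]
tcp_pos [ 0.402 -0.113  0.311]
orientation [0.    0.806 0.591 0.   ]
wrist_force [-0.889 -0.061  0.709]
```

>>> carry_out --moves '[{"tx": 0.11, "ty": 0.4, "tz": 0, "wx": 0, "wy": 0, "wz": 0.01, "claw": 1}, {"tx": 0.11, "ty": 0.4, "tz": 0, "wx": 0, "wy": 0, "wz": 0.01, "claw": 1}, {"tx": 0.11, "ty": 0.4, "tz": 0, "wx": 0, "wy": 0, "wz": 0.01, "claw": 1}, {"tx": 0.11, "ty": 0.4, "tz": 0, "wx": 0, "wy": 0, "wz": 0.01, "claw": 1}]'

```text
clock: 3.58
tcp_pos: [0.4067, -0.0965, 0.3114]
orientation: [0.0, 0.794, 0.607, 0.0]
wrist_force: [0.2, -0.6, 1.2]
finger_gap: 0.0004
grip_force: 0.0
```

```bash
python3 st.py
```

```text
clock 3.575
joint_pos [-0.426 -0.006 -0.14   1.437  0.     1.41 ]
tau [-4.0900e-01 -2.9816e+01  3.0135e+01  4.0000e-03 -0.0000e+00  0.0000e+00]
tcp_pos [ 0.407 -0.097  0.311]
orientation [0.    0.794 0.607 0.   ]
wrist_force [ 0.184 -0.579  1.201]
```

>>> carry_out --moves '[{"tx": 0.1, "ty": 0.4, "tz": 0, "wx": 0, "wy": 0, "wz": 0.01, "claw": 1}, {"tx": 0.1, "ty": 0.4, "tz": 0, "wx": 0, "wy": 0, "wz": 0.01, "claw": 1}, {"tx": 0.1, "ty": 0.4, "tz": 0, "wx": 0, "wy": 0, "wz": 0.01, "claw": 1}, {"tx": 0.1, "ty": 0.4, "tz": 0, "wx": 0, "wy": 0, "wz": 0.01, "claw": 1}]'

```text
clock: 4.08
tcp_pos: [0.4106, -0.0805, 0.3113]
orientation: [0.0, 0.782, 0.623, 0.0]
wrist_force: [-0.2, -0.1, 0.1]
finger_gap: 0.0002
grip_force: 0.0
```

```bash
python3 st.py
```

```text
clock 4.075
joint_pos [-0.386 -0.005 -0.139  1.437  0.     1.41 ]
tau [-4.0500e-01 -2.9882e+01  3.0133e+01  4.0000e-03 -0.0000e+00  0.0000e+00]
tcp_pos [ 0.411 -0.081  0.311]
orientation [0.    0.782 0.623 0.   ]
wrist_force [-0.192 -0.142  0.112]
```

>>> carry_out --moves '[{"tx": 0.09, "ty": 0.4, "tz": 0, "wx": 0, "wy": 0, "wz": 0.01, "claw": 1}, {"tx": 0.09, "ty": 0.4, "tz": 0, "wx": 0, "wy": 0, "wz": 0.01, "claw": 1}, {"tx": 0.08, "ty": 0.4, "tz": 0, "wx": 0, "wy": 0, "wz": 0.01, "claw": 1}, {"tx": 0.08, "ty": 0.4, "tz": 0, "wx": 0, "wy": 0, "wz": 0.01, "claw": 1}]'

```text
clock: 4.58
tcp_pos: [0.414, -0.0645, 0.3113]
orientation: [0.0, 0.77, 0.639, 0.0]
wrist_force: [0.2, -0.1, 0.1]
finger_gap: -0.0001
grip_force: 0.0
```

```bash
python3 st.py
```

```text
clock 4.575
joint_pos [-0.347 -0.004 -0.138  1.437  0.     1.409]
tau [-4.0100e-01 -2.9941e+01  3.0135e+01  3.0000e-03 -0.0000e+00  2.0000e-03]
tcp_pos [ 0.414 -0.065  0.311]
orientation [0.    0.77  0.639 0.   ]
wrist_force [ 0.178 -0.054  0.067]
```

>>> carry_out --moves '[{"tx": 0.06, "ty": 0.62, "tz": 0, "wx": 0, "wy": 0, "wz": 0.015, "claw": 1}, {"tx": 0.06, "ty": 0.62, "tz": 0, "wx": 0, "wy": 0, "wz": 0.015, "claw": 1}, {"tx": 0.06, "ty": 0.62, "tz": 0, "wx": 0, "wy": 0, "wz": 0.015, "claw": 1}, {"tx": 0.06, "ty": 0.62, "tz": 0, "wx": 0, "wy": 0, "wz": 0.015, "claw": 1}, {"tx": 0.06, "ty": 0.62, "tz": 0, "wx": 0, "wy": 0, "wz": 0.015, "claw": 1}, {"tx": 0.06, "ty": 0.62, "tz": 0, "wx": 0, "wy": 0, "wz": 0.015, "claw": 1}]'

```text
clock: 5.32
tcp_pos: [0.4176, -0.0272, 0.3113]
orientation: [0.0, 0.74, 0.673, 0.0]
wrist_force: [0.2, -0.4, 0.1]
finger_gap: -0.0001
grip_force: 0.0
```

```bash
python3 st.py
```

```text
clock 5.325
joint_pos [-0.257 -0.005 -0.139  1.437  0.     1.408]
tau [-6.0900e-01 -2.9898e+01  3.0129e+01  8.0000e-03 -1.0000e-03  0.0000e+00]
tcp_pos [ 0.418 -0.027  0.311]
orientation [0.    0.74  0.673 0.   ]
wrist_force [ 0.191 -0.374  0.053]
```

>>> carry_out --moves '[{"tx": 0, "ty": 1.25, "tz": 0, "wx": 0, "wy": 0, "wz": 0.05, "claw": 1}, {"tx": 0, "ty": 1.25, "tz": 0, "wx": 0, "wy": 0, "wz": 0.05, "claw": 1}, {"tx": 0, "ty": 1.25, "tz": 0, "wx": 0, "wy": 0, "wz": 0.05, "claw": 1}, {"tx": 0, "ty": 1.25, "tz": 0, "wx": 0, "wy": 0, "wz": 0.05, "claw": 1}, {"tx": 0, "ty": 1.25, "tz": 0, "wx": 0, "wy": 0, "wz": 0.05, "claw": 1}, {"tx": 0, "ty": 1.25, "tz": 0, "wx": 0, "wy": 0, "wz": 0.05, "claw": 1}]'

```text
clock: 6.08
tcp_pos: [0.4176, 0.0483, 0.3113]
orientation: [0.0, 0.63, 0.777, 0.0]
wrist_force: [-0.5, -0.4, -0.5]
finger_gap: -0.0001
grip_force: 0.0
```

```bash
python3 st.py
```

```text
clock 6.075
joint_pos [-7.600e-02 -1.000e-03 -1.350e-01  1.437e+00 -0.000e+00  1.287e+00]
tau [ -1.21  -30.276  30.056   0.034  -0.      0.165]
tcp_pos [0.418 0.048 0.311]
orientation [0.    0.63  0.777 0.   ]
wrist_force [-0.502 -0.418 -0.483]
```

>>> carry_out --moves '[{"tx": -0.2, "ty": 1.75, "tz": 0, "wx": 0, "wy": 0, "wz": 0.02, "claw": 1}, {"tx": -0.2, "ty": 1.75, "tz": 0, "wx": 0, "wy": 0, "wz": 0.02, "claw": 1}, {"tx": -0.2, "ty": 1.75, "tz": 0, "wx": 0, "wy": 0, "wz": 0.02, "claw": 1}, {"tx": -0.2, "ty": 1.75, "tz": 0, "wx": 0, "wy": 0, "wz": 0.02, "claw": 1}, {"tx": -0.2, "ty": 1.75, "tz": 0, "wx": 0, "wy": 0, "wz": 0.02, "claw": 1}, {"tx": -0.2, "ty": 1.75, "tz": 0, "wx": 0, "wy": 0, "wz": 0.02, "claw": 1}, {"tx": -0.2, "ty": 1.75, "tz": 0, "wx": 0, "wy": 0, "wz": 0.02, "claw": 1}, {"tx": -0.2, "ty": 1.75, "tz": 0, "wx": 0, "wy": 0, "wz": 0.02, "claw": 1}]'

```text
clock: 7.08
tcp_pos: [0.4013, 0.1884, 0.3113]
orientation: [0.0, 0.566, 0.824, 0.0]
wrist_force: [0.9, -1.2, -0.4]
finger_gap: 0.0
grip_force: 0.0
```

```bash
python3 st.py
```

```text
clock 7.075
joint_pos [ 0.257  0.044 -0.089  1.438 -0.     1.462]
tau [-1.5410e+00 -3.3325e+01  2.9840e+01  5.4000e-02  8.0000e-03 -1.6900e-01]
tcp_pos [0.401 0.188 0.311]
orientation [0.    0.566 0.824 0.   ]
wrist_force [ 0.874 -1.164 -0.357]
```

>>> carry_out --moves '[{"tx": 1.7, "ty": 1.12, "tz": -1.4, "wx": 0, "wy": 0, "wz": 0, "claw": 1}, {"tx": 1.7, "ty": 1.12, "tz": -1.4, "wx": 0, "wy": 0, "wz": 0, "claw": 1}, {"tx": 1.7, "ty": 1.12, "tz": -1.4, "wx": 0, "wy": 0, "wz": 0, "claw": 1}, {"tx": 1.7, "ty": 1.12, "tz": -1.4, "wx": 0, "wy": 0, "wz": 0, "claw": 1}, {"tx": 1.7, "ty": 1.12, "tz": -1.4, "wx": 0, "wy": 0, "wz": 0, "claw": 1}, {"tx": 1.7, "ty": 1.12, "tz": -1.4, "wx": 0, "wy": 0, "wz": 0, "claw": 1}, {"tx": 1.7, "ty": 1.12, "tz": -1.4, "wx": 0, "wy": 0, "wz": 0, "claw": 1}, {"tx": 1.7, "ty": 1.12, "tz": -1.4, "wx": 0, "wy": 0, "wz": 0, "claw": 1}]'

```text
clock: 8.07
tcp_pos: [0.5379, 0.278, 0.1986]
orientation: [-0.0, 0.567, 0.824, -0.0]
wrist_force: [-0.0, -0.6, 0.3]
finger_gap: -0.0001
grip_force: 0.0
```

```bash
python3 - <<'E'
from workcell import env,read_camera
import cv2,numpy as np,pickle
s=env.get_state();c=read_camera("wrist")
print(s["tcp_pos"],s["orientation"],s["joint_pos"],s["tau"][0]);print({k:c[k] for k in c if k not in("image","z_map")})
pickle.dump((s,c),open("w0.pkl","wb"));cv2.imwrite("pics/w0.png",c["image"])
E
```

```text
[0.53785067 0.27797775 0.19858836] [-6.59270155e-05  5.66707546e-01  8.23919016e-01 -8.61960631e-05] [3.44494847e-01 3.83068388e-01 6.60356572e-02 1.25398054e+00
 6.32353172e-06 1.54950335e+00] -0.17587374430149794
{'fx': 309.70691628693146, 'fy': 309.70691628693146, 'cx': 317.6102107628903, 'cy': 203.05066791220628, 'hand_eye': array([[ 3.50072282e-04, -9.46588958e-01, -3.22442588e-01,
         8.24473568e-02],
       [ 9.99999933e-01,  3.65238022e-04,  1.34659038e-05,
         7.36362817e-05],
       [ 1.05021617e-04, -3.22442571e-01,  9.46589022e-01,
        -1.42461207e-01],
       [ 0.00000000e+00,  0.00000000e+00,  0.00000000e+00,
         1.00000000e+00]])}
```

View pics/w0.png

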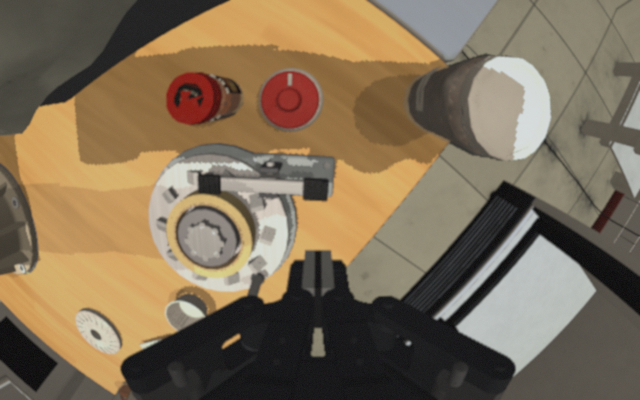

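Wrist view: tail pad (318,188), nose pad (208,184), nut (206,238), peg streak (262,272) to (250,297). I'll refit the stand from these.

```bash
cat > wc.py <<'E'
import numpy as np
from scipy.spatial.transform import Rotation as R
def ray(s,c,p):
    d=np.array([p[0]-c["cx"],p[1]-c["cy"]])/c["fx"];t=np.hypot(*d)
    v=np.array([*(d/t*np.sin(t)),np.cos(t)]);q=s["orientation"];Rt=R.from_quat([q[1],q[2],q[3],q[0]]).as_matrix();H=c["hand_eye"]
    return s["tcp_pos"]+Rt@H[:3,3],Rt@H[:3,:3]@v
def hit(s,c,p,z): o,v=ray(s,c,p); return o+v*(z-o[2])/v[2]
def pix(s,c,P):
    q=s["orientation"];Rt=R.from_quat([q[1],q[2],q[3],q[0]]).as_matrix();H=c["hand_eye"]
    x=H[:3,:3].T@(Rt.T@(np.asarray(P)-s["tcp_pos"])-H[:3,3]);t=np.arctan2(np.hypot(x[0],x[1]),x[2]);return np.array([c["cx"],c["cy"]])+c["fx"]*t*x[:2]/np.hypot(x[0],x[1])
E
python3 - <<'E'
import pickle,cv2
from wc import *;from h import *
s,c=pickle.load(open("w0.pkl","rb"));S=pickle.load(open("s.pkl","rb"))
for n,p,z in(("tail",(318,188),.062),("nose",(208,184),.062),("nut",(206,238),.066),("pegtop?",(252,295),.079),("pegbot?",(262,272),.034)):
    print(n,np.round(hit(s,c,p,z),4))
print("stand fit",S,"pred peg top",pix(s,c,W(S,peg(S[3]))),"bot",pix(s,c,W(S,[*peg(S[3])[:2],.032])))
print("tcp pix",pix(s,c,s["tcp_pos"]))
im=cv2.resize(c["image"][140:320,140:350],None,fx=3.3,fy=3.3,interpolation=cv2.INTER_CUBIC);cv2.imwrite("pics/w0c.png",im)
E
```

```text
tail [0.5374 0.2803 0.062 ]
nose [0.4357 0.2463 0.062 ]
nut [0.4485 0.191  0.066 ]
pegtop? [0.5126 0.1521 0.079 ]
pegbot? [0.5156 0.1546 0.034 ]
stand fit [ 0.44844007  0.18496802  0.31258124 -0.85460713] pred peg top [252.61390598 300.91057054] bot [259.69936788 277.51174737]
tcp pix [317.44443884 263.8548409 ]
```

View pics/w0c.png

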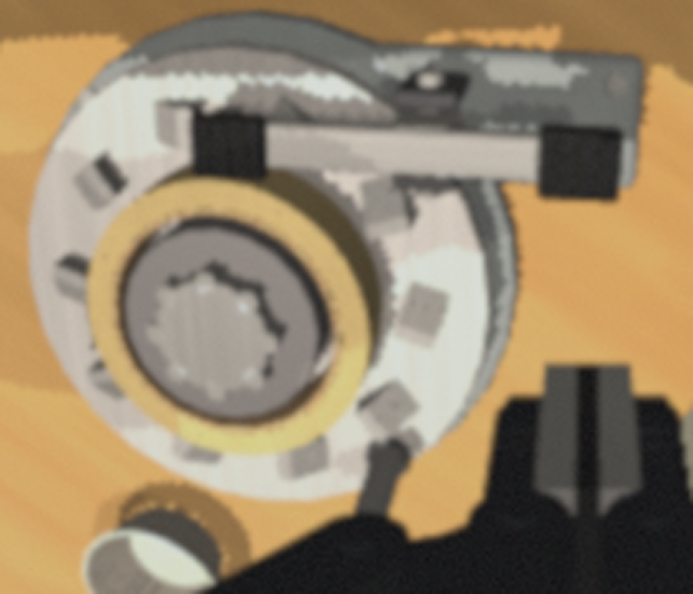

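>>> carry_out --moves '[{"tx": 0, "ty": 0, "tz": -2.5, "wx": 0, "wy": 0, "wz": 0, "claw": 1}, {"tx": 0, "ty": 0, "tz": -2.5, "wx": 0, "wy": 0, "wz": 0, "claw": 1}, {"tx": 0, "ty": 0, "tz": -2.5, "wx": 0, "wy": 0, "wz": 0, "claw": 1}, {"tx": 0, "ty": 0, "tz": -2.5, "wx": 0, "wy": 0, "wz": 0, "claw": 1}, {"tx": 0, "ty": 0, "tz": -2, "wx": 0, "wy": 0, "wz": 0, "claw": 1}, {"tx": 0, "ty": 0, "tz": -0.8, "wx": 0, "wy": 0, "wz": 0, "claw": 1}, {"tx": 0, "ty": 0, "tz": -0.3, "wx": 0, "wy": 0, "wz": 0, "claw": 1}, {"tx": 0, "ty": 0, "tz": 0, "wx": 0, "wy": 0, "wz": 0, "claw": 1}]'

```text
clock: 9.12
tcp_pos: [0.5379, 0.2773, 0.069]
orientation: [0.0, 0.567, 0.824, 0.0]
wrist_force: [0.2, 0.2, -0.1]
finger_gap: 0.0
grip_force: 0.0
```

>>> carry_out --moves '[{"tx": 0, "ty": 0, "tz": -0.3, "wx": 0, "wy": 0, "wz": 0, "claw": 1}, {"tx": 0, "ty": 0, "tz": -0.3, "wx": 0, "wy": 0, "wz": 0, "claw": 1}, {"tx": 0, "ty": 0, "tz": 0, "wx": 0, "wy": 0, "wz": 0, "claw": 1}]'

```text
clock: 9.5
tcp_pos: [0.5375, 0.2769, 0.0622]
orientation: [-0.0, 0.567, 0.823, -0.0]
wrist_force: [0.5, 0.5, -0.1]
finger_gap: 0.0001
grip_force: 0.0
```

>>> carry_out --moves '[{"tx": 0, "ty": 0, "tz": -0.3, "wx": 0, "wy": 0, "wz": 0, "claw": 1}, {"tx": 0, "ty": 0, "tz": -0.3, "wx": 0, "wy": 0, "wz": 0, "claw": 1}, {"tx": 0, "ty": 0, "tz": 0, "wx": 0, "wy": 0, "wz": 0, "claw": 1}]'

```text
clock: 9.88
tcp_pos: [0.5393, 0.2775, 0.0572]
orientation: [0.001, 0.567, 0.823, 0.001]
wrist_force: [4.0, 1.1, 3.7]
finger_gap: 0.0001
grip_force: 2.4
```

>>> carry_out --moves '[{"tx": 0, "ty": 0, "tz": -0.3, "wx": 0, "wy": 0, "wz": 0, "claw": 1}, {"tx": 0, "ty": 0, "tz": -0.3, "wx": 0, "wy": 0, "wz": 0, "claw": 1}, {"tx": 0, "ty": 0, "tz": -0.2, "wx": 0, "wy": 0, "wz": 0, "claw": 1}, {"tx": 0, "ty": 0, "tz": 0, "wx": 0, "wy": 0, "wz": 0, "claw": 1}]'

```text
clock: 10.38
tcp_pos: [0.5397, 0.2777, 0.0492]
orientation: [0.001, 0.567, 0.823, 0.002]
wrist_force: [5.6, 1.5, 4.1]
finger_gap: 0.0003
grip_force: 2.8
```

>>> carry_out --moves '[{"tx": 0, "ty": 0, "tz": -0.25, "wx": 0, "wy": 0, "wz": 0, "claw": 1}, {"tx": 0, "ty": 0, "tz": -0.25, "wx": 0, "wy": 0, "wz": 0, "claw": 1}, {"tx": 0, "ty": 0, "tz": 0, "wx": 0, "wy": 0, "wz": 0, "claw": 1}]'

```text
clock: 10.75
tcp_pos: [0.5405, 0.2779, 0.0446]
orientation: [0.002, 0.568, 0.823, 0.002]
wrist_force: [7.9, 3.3, 4.0]
finger_gap: -0.0001
grip_force: 3.1
```

```bash
python3 - <<'E'
from workcell import env,read_camera
from cl import *
import pickle,cv2
s=env.get_state();c=read_camera("side")
S=pickle.load(open("s.pkl","rb"));pickle.dump(c,open("d2.pkl","wb"))
u,v,P=cloud(c);x,y=P[:,0]-S[0],P[:,1]-S[1];a=x*np.cos(S[2])+y*np.sin(S[2]);b=-x*np.sin(S[2])+y*np.cos(S[2])
for g in range(-10,130,10):
    k=(abs(a*1000-g)<5)&(abs(b-.061)<.007);print(g,k.sum(),np.round(np.median(P[k,2]),4) if k.any() else '')
E
```

```text
-10 58 0.6073
0 54 0.6014
10 64 0.5955
20 64 0.5895
30 58 0.5824
40 61 0.576
50 66 0.5706
60 57 0.5639
70 65 0.5569
80 66 0.5505
90 64 0.5447
100 87 0.5358
110 39 0.5283
120 57 0.5278
```

>>> carry_out --moves '[{"tx": 0, "ty": 0, "tz": 0.5, "wx": 0, "wy": 0, "wz": 0, "claw": 1}, {"tx": 0, "ty": 0, "tz": 1.5, "wx": 0, "wy": 0, "wz": 0, "claw": 1}, {"tx": 0, "ty": -1.2, "tz": 2.5, "wx": 0, "wy": 0, "wz": 0.07, "claw": 1}, {"tx": 0, "ty": -2, "tz": 2, "wx": 0, "wy": 0, "wz": 0.07, "claw": 1}, {"tx": 0, "ty": -2.5, "tz": 0, "wx": 0, "wy": 0, "wz": 0.07, "claw": 1}, {"tx": 0, "ty": -2.5, "tz": 0, "wx": 0, "wy": 0, "wz": 0.07, "claw": 1}, {"tx": 0, "ty": -2, "tz": 0, "wx": 0, "wy": 0, "wz": 0.07, "claw": 1}, {"tx": 0, "ty": 0, "tz": 0, "wx": 0, "wy": 0, "wz": 0, "claw": 1}]'

```text
clock: 11.8
tcp_pos: [0.5366, 0.1738, 0.1085]
orientation: [-0.001, 0.416, 0.909, -0.0]
wrist_force: [0.0, -0.3, -0.8]
finger_gap: 0.0001
grip_force: 0.0
```

```bash
cat > look.py <<'E'
import sys,pickle,cv2
from workcell import env,read_camera
from wc import *;from h import *
s=env.get_state();c=read_camera("wrist");n=sys.argv[1];pickle.dump((s,c),open(n+".pkl","wb"))
S=np.array([.4484,.186,.316])
v,u=np.mgrid[0:400,0:640];z=c["z_map"];d=np.stack([(u-c["cx"])/c["fx"],(v-c["cy"])/c["fx"]],-1);t=np.hypot(d[...,0],d[...,1])+1e-9
V=np.stack([d[...,0]/t*np.tan(t),d[...,1]/t*np.tan(t),np.ones_like(t)],-1)*z[...,None]
q=s["orientation"];Rt=R.from_quat([q[1],q[2],q[3],q[0]]).as_matrix();H=c["hand_eye"]
P=(V@H[:3,:3].T+H[:3,3])@Rt.T+s["tcp_pos"]
x,y=P[...,0]-S[0],P[...,1]-S[1];a=x*np.cos(S[2])+y*np.sin(S[2]);b=-x*np.sin(S[2])+y*np.cos(S[2])
ok=(z>0)&(t<1.2)
print("tcp",np.round(s["tcp_pos"],4),"F",np.round(s["wrist_force"],1))
k=ok&(abs(b-.061)<.007)
# tilt of bar top, from depth between the pads
m=k&(a>.022)&(a<.058)&(P[...,2]>.03)&(P[...,2]<.1)
if m.sum()>10:
    p=np.polyfit(a[m],P[...,2][m],1);print("bar tilt %.3f n%d"%(-np.arctan(p[0]),m.sum()))
for nm,g in(("nose",.008),("tail",.113)):
    m=k&(abs(a-g)<.008)&(P[...,2]>.03);print(nm,"z",np.round(np.median(P[...,2][m]),4) if m.any() else None)
r=np.hypot(a,b);m=ok&(abs(r-.078)<.012)&(P[...,2]>.055)&(P[...,2]<.082)&(b<.02)
if m.any():
    print("peg pts",m.sum(),"world",np.round(P[m].mean(0),4),"ang stand %.3f world %.3f"%(np.arctan2(b[m].mean(),a[m].mean()),np.arctan2(y[m].mean(),x[m].mean())))
# teeth: bright-rise map at r~.061, z>.037
m=ok&(abs(r-.061)<.005)&(P[...,2]>.0385)&(P[...,2]<.05)&(b<.03)
if m.any():
    al=np.arctan2(b[m],a[m]);ph=np.angle(np.exp(1j*10*al).mean())/10;print("teeth phase (mod .628) %.3f n%d"%(ph,m.sum()))
E
python3 look.py w1
```

```text
tcp [0.5366 0.1738 0.1085] F [ 0.  -0.3 -0.8]
bar tilt 0.529 n1568
nose z 0.0853
tail z 0.0438
peg pts 487 world [0.5119 0.1463 0.0724] ang stand -0.875 world -0.559
teeth phase (mod .628) -0.088 n877
```

>>> carry_out --moves '[{"tx": 0, "ty": -0.35, "tz": -2, "wx": 0, "wy": 0, "wz": 0, "claw": 1}, {"tx": 0, "ty": -0.35, "tz": -1.8, "wx": 0, "wy": 0, "wz": 0, "claw": 1}, {"tx": 0, "ty": 0, "tz": -1, "wx": 0, "wy": 0, "wz": 0, "claw": 1}, {"tx": 0, "ty": 0, "tz": 0, "wx": 0, "wy": 0, "wz": 0, "claw": 1}]'

```text
clock: 12.35
tcp_pos: [0.5367, 0.1685, 0.0597]
orientation: [-0.001, 0.415, 0.91, -0.0]
wrist_force: [-0.2, 0.2, 0.6]
finger_gap: -0.0002
grip_force: 0.0
```

>>> carry_out --moves '[{"tx": -0.4, "ty": -0.35, "tz": 0, "wx": 0, "wy": 0, "wz": 0, "claw": 1}, {"tx": -0.4, "ty": -0.35, "tz": 0, "wx": 0, "wy": 0, "wz": 0, "claw": 1}, {"tx": -0.4, "ty": -0.35, "tz": 0, "wx": 0, "wy": 0, "wz": 0, "claw": 1}, {"tx": -0.4, "ty": -0.35, "tz": 0, "wx": 0, "wy": 0, "wz": 0, "claw": 1}, {"tx": 0, "ty": 0, "tz": 0, "wx": 0, "wy": 0, "wz": 0, "claw": 1}]'

```text
clock: 12.98
tcp_pos: [0.5216, 0.1537, 0.0607]
orientation: [0.0, 0.416, 0.91, 0.0]
wrist_force: [0.5, 0.5, 0.5]
finger_gap: -0.0004
grip_force: 0.4
```

```bash
python3 look.py w2
```

```text
tcp [0.5216 0.1537 0.0607] F [0.5 0.5 0.5]
bar tilt 0.559 n2878
nose z 0.0661
tail z 0.0441
peg pts 1653 world [0.5118 0.151  0.0734] ang stand -0.820 world -0.504
teeth phase (mod .628) -0.174 n1544
```

>>> carry_out --moves '[{"tx": -0.35, "ty": -0.4, "tz": 0, "wx": 0, "wy": 0, "wz": 0, "claw": 1}, {"tx": -0.35, "ty": -0.4, "tz": 0, "wx": 0, "wy": 0, "wz": 0, "claw": 1}, {"tx": -0.35, "ty": -0.4, "tz": 0, "wx": 0, "wy": 0, "wz": 0, "claw": 1}, {"tx": -0.35, "ty": -0.4, "tz": 0, "wx": 0, "wy": 0, "wz": 0, "claw": 1}, {"tx": 0, "ty": 0, "tz": 0, "wx": 0, "wy": 0, "wz": 0, "claw": 1}]'

```text
clock: 13.65
tcp_pos: [0.5065, 0.1376, 0.0601]
orientation: [-0.001, 0.416, 0.91, -0.0]
wrist_force: [-0.1, 1.0, 0.8]
finger_gap: 0.0001
grip_force: 0.0
```

>>> carry_out --moves '[{"tx": 0.5, "ty": 0.5, "tz": 0, "wx": 0, "wy": 0, "wz": 0, "claw": 1}, {"tx": 1, "ty": 1, "tz": 2, "wx": 0, "wy": 0, "wz": 0, "claw": 1}, {"tx": 0.8, "ty": 1.5, "tz": 2.8, "wx": 0, "wy": 0, "wz": 0, "claw": 1}, {"tx": 0.6, "ty": 0.6, "tz": 0, "wx": 0, "wy": 0, "wz": 0, "claw": 1}, {"tx": 0, "ty": 0, "tz": 0, "wx": 0, "wy": 0, "wz": 0, "claw": 1}]'

```text
clock: 14.28
tcp_pos: [0.5365, 0.1744, 0.1075]
orientation: [-0.0, 0.415, 0.91, -0.0]
wrist_force: [-0.3, -0.1, 0.4]
finger_gap: -0.0
grip_force: 0.0
```

```bash
python3 look.py w3
```

```text
tcp [0.5365 0.1744 0.1075] F [-0.3 -0.1  0.4]
bar tilt 0.529 n1566
nose z 0.0853
tail z 0.0438
peg pts 491 world [0.4929 0.1253 0.0714] ang stand -1.254 world -0.938
teeth phase (mod .628) 0.173 n1003
```

>>> carry_out --moves '[{"tx": -0.5, "ty": -0.7, "tz": -2.4, "wx": 0, "wy": 0, "wz": 0, "claw": 1}, {"tx": -0.5, "ty": -0.7, "tz": -2.35, "wx": 0, "wy": 0, "wz": 0, "claw": 1}, {"tx": -0.5, "ty": -0.7, "tz": 0, "wx": 0, "wy": 0, "wz": 0, "claw": 1}, {"tx": -0.5, "ty": -0.6, "tz": 0, "wx": 0, "wy": 0, "wz": 0, "claw": 1}, {"tx": -0.5, "ty": -0.5, "tz": 0, "wx": 0, "wy": 0, "wz": 0, "claw": 1}, {"tx": -0.5, "ty": -0.5, "tz": 0, "wx": 0, "wy": 0, "wz": 0, "claw": 1}, {"tx": 0, "ty": 0, "tz": 0, "wx": 0, "wy": 0, "wz": 0, "claw": 1}]'

```text
clock: 15.2
tcp_pos: [0.5065, 0.1367, 0.0614]
orientation: [0.0, 0.416, 0.91, 0.0]
wrist_force: [-0.5, 0.2, 0.3]
finger_gap: -0.0
grip_force: 0.0
```

>>> carry_out --moves '[{"tx": -0.4, "ty": -0.25, "tz": 0, "wx": 0, "wy": 0, "wz": 0, "claw": 1}, {"tx": -0.4, "ty": -0.25, "tz": 0, "wx": 0, "wy": 0, "wz": 0, "claw": 1}, {"tx": -0.4, "ty": -0.25, "tz": 0, "wx": 0, "wy": 0, "wz": 0, "claw": 1}, {"tx": -0.3, "ty": -0.1, "tz": 0, "wx": 0, "wy": 0, "wz": 0, "claw": 1}, {"tx": 0, "ty": 0, "tz": 0, "wx": 0, "wy": 0, "wz": 0, "claw": 1}]'

```text
clock: 15.82
tcp_pos: [0.4909, 0.1284, 0.0607]
orientation: [-0.0, 0.415, 0.91, -0.0]
wrist_force: [0.8, -0.7, 0.3]
finger_gap: -0.0001
grip_force: 0.1
```

>>> carry_out --moves '[{"tx": 0.5, "ty": 0.5, "tz": 0, "wx": 0, "wy": 0, "wz": 0, "claw": 1}, {"tx": 1, "ty": 1, "tz": 2, "wx": 0, "wy": 0, "wz": 0, "claw": 1}, {"tx": 1.5, "ty": 1.5, "tz": 2.75, "wx": 0, "wy": 0, "wz": 0, "claw": 1}, {"tx": 1.5, "ty": 1.5, "tz": 0, "wx": 0, "wy": 0, "wz": 0, "claw": 1}, {"tx": 0, "ty": 0, "tz": 0, "wx": 0, "wy": 0, "wz": 0, "claw": 1}]'

```text
clock: 16.45
tcp_pos: [0.5375, 0.1745, 0.1083]
orientation: [0.0, 0.415, 0.91, 0.0]
wrist_force: [-0.3, -0.0, -0.4]
finger_gap: -0.0003
grip_force: 0.0
```

```bash
python3 look.py w4
```

```text
tcp [0.5375 0.1745 0.1083] F [-0.3 -0.  -0.4]
bar tilt 0.534 n1566
nose z 0.0853
tail z 0.0438
peg pts 456 world [0.4778 0.1165 0.0717] ang stand -1.487 world -1.171
teeth phase (mod .628) -0.063 n827
```

>>> carry_out --moves '[{"tx": 0, "ty": 0, "tz": 2, "wx": 0, "wy": 0, "wz": 0, "claw": 1}, {"tx": 0, "ty": 0, "tz": 2, "wx": 0, "wy": 0, "wz": 0, "claw": 1}, {"tx": -2.03, "ty": 1.45, "tz": 0, "wx": 0, "wy": 0, "wz": -0.075, "claw": 1}, {"tx": -2.03, "ty": 1.45, "tz": 0, "wx": 0, "wy": 0, "wz": -0.075, "claw": 1}, {"tx": -2.03, "ty": 1.45, "tz": 0, "wx": 0, "wy": 0, "wz": -0.075, "claw": 1}, {"tx": -2.03, "ty": 1.45, "tz": 0, "wx": 0, "wy": 0, "wz": -0.075, "claw": 1}, {"tx": -2.03, "ty": 1.45, "tz": 0, "wx": 0, "wy": 0, "wz": -0.075, "claw": 1}, {"tx": 0, "ty": 0, "tz": 0, "wx": 0, "wy": 0, "wz": 0, "claw": 1}]'

```text
clock: 17.5
tcp_pos: [0.4328, 0.2459, 0.1478]
orientation: [-0.001, 0.577, 0.817, -0.001]
wrist_force: [-0.4, -0.5, -0.1]
finger_gap: -0.0001
grip_force: 0.0
```

```bash
python3 st.py
```

```text
clock 17.5
joint_pos [ 0.355  0.21  -0.301  1.062 -0.     1.585]
tau [  0.749 -40.74   27.66    0.201   0.119   0.374]
tcp_pos [0.433 0.246 0.148]
orientation [-0.001  0.577  0.817 -0.001]
wrist_force [-0.399 -0.488 -0.066]
```

>>> carry_out --moves '[{"tx": 0.3, "ty": 0, "tz": -2, "wx": 0, "wy": 0, "wz": 0, "claw": 1}, {"tx": 0, "ty": 0, "tz": -2, "wx": 0, "wy": 0, "wz": 0, "claw": 1}, {"tx": 0, "ty": 0, "tz": -1, "wx": 0, "wy": 0, "wz": 0, "claw": 1}, {"tx": 0, "ty": 0, "tz": -0.8, "wx": 0, "wy": 0, "wz": 0, "claw": 1}, {"tx": 0, "ty": 0, "tz": -0.5, "wx": 0, "wy": 0, "wz": 0, "claw": 1}, {"tx": 0, "ty": 0, "tz": -0.5, "wx": 0, "wy": 0, "wz": 0, "claw": 1}, {"tx": 0, "ty": 0, "tz": -0.5, "wx": 0, "wy": 0, "wz": 0, "claw": 1}, {"tx": 0, "ty": 0, "tz": 0, "wx": 0, "wy": 0, "wz": 0, "claw": 1}]'

```text
clock: 18.5
tcp_pos: [0.4384, 0.2461, 0.0754]
orientation: [0.0, 0.578, 0.816, 0.0]
wrist_force: [-0.0, 0.9, 0.2]
finger_gap: 0.0
grip_force: 0.0
```

>>> carry_out --moves '[{"tx": 0, "ty": 0, "tz": -0.4, "wx": 0, "wy": 0, "wz": 0, "claw": 1}, {"tx": 0, "ty": 0, "tz": -0.4, "wx": 0, "wy": 0, "wz": 0, "claw": 1}, {"tx": 0, "ty": 0, "tz": 0, "wx": 0, "wy": 0, "wz": 0, "claw": 1}]'

```text
clock: 18.88
tcp_pos: [0.4382, 0.246, 0.067]
orientation: [0.0, 0.578, 0.816, 0.0]
wrist_force: [0.2, -0.5, 0.3]
finger_gap: -0.0002
grip_force: 0.0
```

```bash
python3 look.py w5; python3 - <<'E'
import pickle,cv2
s,c=pickle.load(open("w5.pkl","rb"));cv2.imwrite("pics/w5.png",cv2.resize(c["image"][140:330,150:520],None,fx=2.1,fy=2.1,interpolation=cv2.INTER_CUBIC))
E
```

```text
tcp [0.4382 0.246  0.067 ] F [ 0.2 -0.5  0.3]
bar tilt 0.103 n2475
nose z 0.0931
tail z 0.0586
teeth phase (mod .628) -0.092 n74
```

View pics/w5.png

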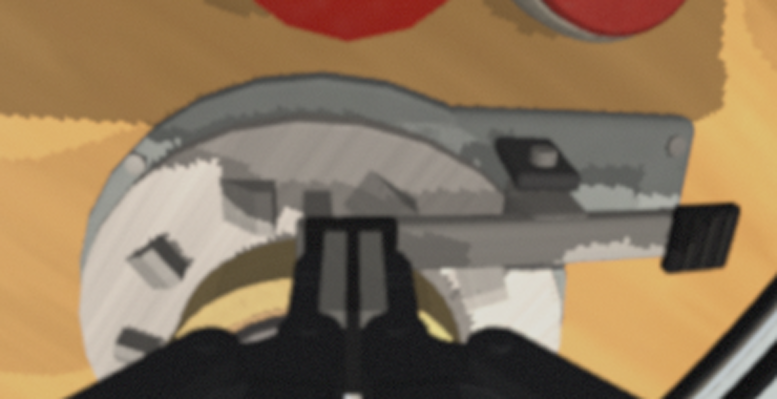

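The pawl is following the finger down (tail at 58.6 mm, tilt about 0.1). I'll keep pressing.

>>> carry_out --moves '[{"tx": 0, "ty": 0, "tz": -0.25, "wx": 0, "wy": 0, "wz": 0, "claw": 1}, {"tx": 0, "ty": 0, "tz": -0.25, "wx": 0, "wy": 0, "wz": 0, "claw": 1}, {"tx": 0, "ty": 0, "tz": 0, "wx": 0, "wy": 0, "wz": 0, "claw": 1}]'

```text
clock: 19.3
tcp_pos: [0.438, 0.246, 0.0621]
orientation: [0.0, 0.578, 0.816, -0.0]
wrist_force: [-0.3, -0.6, -0.9]
finger_gap: 0.0001
grip_force: 0.0
```

>>> carry_out --moves '[{"tx": 0, "ty": 0, "tz": -0.1, "wx": 0, "wy": 0, "wz": 0, "claw": 1}, {"tx": 0, "ty": 0, "tz": 0, "wx": 0, "wy": 0, "wz": 0, "claw": 1}]'

```text
clock: 19.55
tcp_pos: [0.4383, 0.2461, 0.0618]
orientation: [0.0, 0.578, 0.816, 0.0]
wrist_force: [-2.5, -0.4, 5.3]
finger_gap: -0.0003
grip_force: 2.7
```

>>> carry_out --moves '[{"tx": 0, "ty": 0, "tz": -0.1, "wx": 0, "wy": 0, "wz": 0, "claw": 1}, {"tx": 0, "ty": 0, "tz": 0, "wx": 0, "wy": 0, "wz": 0, "claw": 1}]'

```text
clock: 19.8
tcp_pos: [0.4382, 0.246, 0.0615]
orientation: [0.0, 0.578, 0.816, 0.0]
wrist_force: [-4.3, -2.7, 11.4]
finger_gap: 0.0004
grip_force: 5.9
```

>>> carry_out --moves '[{"tx": 0, "ty": 0, "tz": 0.5, "wx": 0, "wy": 0, "wz": 0, "claw": 1}, {"tx": 0, "ty": 0, "tz": 2.5, "wx": 0, "wy": 0, "wz": 0, "claw": 1}, {"tx": 0, "ty": 0, "tz": 3, "wx": 0, "wy": 0, "wz": 0, "claw": 1}, {"tx": 1.2, "ty": -1.5, "tz": 3, "wx": 0, "wy": 0, "wz": 0, "claw": 1}, {"tx": 2.5, "ty": -2, "tz": 0, "wx": 0, "wy": 0, "wz": 0, "claw": 1}, {"tx": 2.5, "ty": -2, "tz": 0, "wx": 0, "wy": 0, "wz": 0, "claw": 1}, {"tx": 2, "ty": -1, "tz": 0, "wx": 0, "wy": 0, "wz": 0, "claw": 1}, {"tx": 0, "ty": 0, "tz": 0, "wx": 0, "wy": 0, "wz": 0, "claw": 1}]'

```text
clock: 20.8
tcp_pos: [0.5215, 0.1803, 0.1501]
orientation: [0.0, 0.578, 0.816, 0.0]
wrist_force: [-0.4, -0.5, -0.4]
finger_gap: 0.0002
grip_force: 0.0
```

```bash
python3 look.py w6; python3 - <<'E'
import pickle,cv2
s,c=pickle.load(open("w6.pkl","rb"));cv2.imwrite("pics/w6.png",cv2.resize(c["image"][60:360,100:420],None,fx=1.9,fy=1.9,interpolation=cv2.INTER_CUBIC))
E
```

```text
tcp [0.5215 0.1803 0.1501] F [-0.4 -0.5 -0.4]
bar tilt -0.002 n822
nose z 0.0621
tail z 0.0623
peg pts 306 world [0.478  0.1165 0.0711] ang stand -1.484 world -1.168
teeth phase (mod .628) -0.062 n589
```

View pics/w6.png

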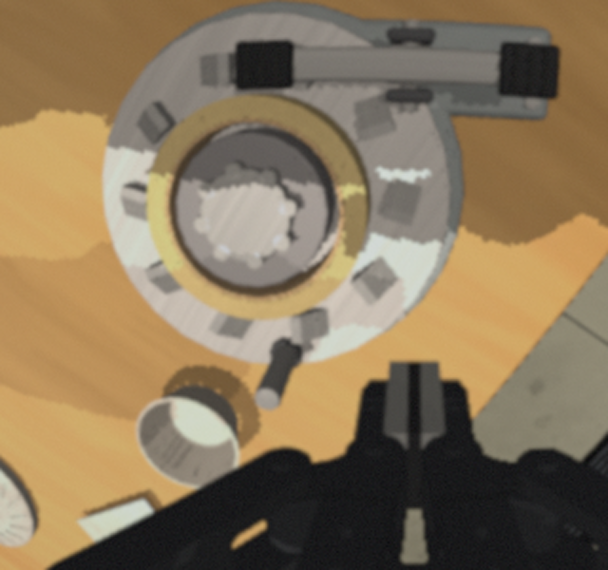

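The last view shows the pawl level, with nose and tail both at 62 mm. The peg has turned about 0.61 rad from its start, the cup is where it was, and the gripper is clear of everything. I'm handing in.

```bash
python3 -c "
from workcell import env;print(env.hand_in())"
```

```text
the job is handed in; nothing more can be done
None
```

I handed the job in at about 21 s: the reel measures about 0.61 rad (one notch) back from its start and the nose is fully down in that notch (pawl level, tilt about 0). The arm never touched a bystander as far as I could tell, but its swing took it through the flour bag's measured outline; no contact force showed there, and the hand-in gave no verdict.

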